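# Roll the refill crate into the bay and snap the cap onto the open bottle

## Robot

A 7-joint arm with a two-finger parallel gripper is mounted at the origin on the work surface. World frame = base frame: x ahead of the robot, y to its left, z up, the work surface at z = 0. Lengths are in mm, angles in rad, forces in N, time in s.
With the tool pointing down it reaches from about 350 to 900 mm from the base axis. Payload 8.1 kg.
Tool frame: the origin (TCP) lies midway between the tips of the shut fingers; the grasp point (between the pads) lies 19 mm behind it; z points along the fingers, y is the line along which they close (so a half turn about z gives the same grasp; the last joint's range is limited). The gripper opens to 85 mm and grips with 20 to 120 N. Pads are 22 mm wide; open, the fingers measure 114 mm over their backs; the gripper's body (76 mm by 85 mm) begins 54 mm behind the grasp point. The pads swing forward as they close: fully open they stand 13 mm farther back than shut.
Start: joints at [1.238, 0.434, 0.025, 1.573, -0.012, 1.134, -0.075], TCP at [142.339, -608.589, 231.323] pointing down, gripper open.
Joint ranges: [-2.62, 2.62], [-0.44, 2.09], [-1.27, 1.32], [0.08, 2.57], [-1.32, 4.46], [0.12, 2], [-2.74, 2.74]. Speed limits (rad/s): [2.22, 2.22, 3.01, 3.01, 3.14, 3.14, 3.14].

## Interface

Orientations are given as a unit quaternion [w, x, y, z].
In Python, from cell import env, get_image, camera_params gives the robot as it stands.
- The arm moves only by the tool apply_moves, never from a script. Its argument "deltas" is a list of rows, each a list of 6 numbers: the shift along the world's x, y, z in cm, then the turn, a rotation vector about the world's x, y, z in rad. A call has 1 to 12 rows; each row is the pose to reach, as a shift and turn from the pose commanded when the call began; what a row does not reach only later rows make up. A row lasts 1/10 s, in which the tool goes at most 50 mm and 8.59 degrees, less where a joint would pass 70% of its speed; a pose out of reach is approached as far as the arm can. A call with a gripper value outside its range is refused whole. "gripper" is the opening, from 0 (shut) to 1 (fully open), set as the call begins (left out, the last holds). The fingers move at their own pace and stop on an object; "newtons" is the grip in N (left out, the last holds). Time passes only in rows, so rows that repeat a pose let the fingers close. It gives the time, the measured TCP pose, the force, the opening and the grip force at its end, in the units of the state.
- env.get_obs(): the state, without advancing time (a new reading comes with each control period).
- get_image(name): name is "scene" or "top"; returns the picture (420x560x3 uint8, blue, green, red); there is no depth.
- camera_params(name): a dict with "fx", "fy", "cx", "cy" (pixels), "eye" and "attitude" of the camera in the world. Camera axes: x right, y up, looking along -z (the intrinsics and any distortion apply to the point x, -y, -z); pixel columns grow to the right and rows downward; lengths in mm; the calibration is good to about 2 mm. A picture is of the moment at which its call begins. camera_params takes no time and is no camera call.
- env.job_done(): hands the job in; it is judged then, once.
The state is a dict: "clock": time; "joint_positions": joint angles; "joint_velocities": joint speeds; "joint_efforts": joint torques, N m; "tool_pos": TCP position; "eef_rot": TCP orientation; "ft_force": force on the tool from outside, world axes, zero at the start; "torque": the same for the moment, N m; "finger_gap": finger opening in mm; "grip_force": force on a finger pad.
Only numpy, scipy, OpenCV 4.12 (cv2) and the standard library are available. Lean on these libraries where they do the work, as an engineer would, in place of code of your own. Each camera call takes 0.05 s, during which the arm holds its last target. There are 200 camera calls.

## Task

First roll the grey crate with the two detergent refill bottles along the roller track, all the way into the bay until it stands against the end stop. Then take the loose ribbed cap from the counter and press it onto the spout of the open bottle until it clicks, and keep pressing after the click until its skirt sits fully home on the bottle's collar. Finish while still holding the cap firmly pressed down, without letting go, and leave everything else on the counter where it is.

Things in the scene. Friction and masses are not known exactly. Their poses are not given: they have to be found in the camera images.
- track: Fixed roller track on the counter, 98 mm wide (feet 154), running along its own y: nine free steel rollers (tops 60 mm up) from y = -480 to -130 mm between aluminium side channels 74 mm high, then a solid steel bay deck (59 mm up) from -125 to the end stop, whose rubber buffers face -y at +110.5 mm. The crate travels towards +y. Origin: on the counter under the middle of the bay
- bay_home (a point): Point on the bay deck, 59 mm above the counter, axes as the track's: where the crate's origin lies when the crate stands against the end stop. The channels are 88 mm apart inside, 80 mm in the bay; the end stop plate is 116 mm high and the track ends 145 mm beyond this point in y
- crate: Loose grey crate on the rollers: 77 mm wide (x), 221 mm long (y, along the track), 70 mm high, 5 mm walls, three square pockets in a row (y = -72, 0, +72 mm). The -y pocket, at the trailing end where one pushes, is empty; the two others hold the bottles, either way round. Origin: centre of its underside. About 1 kg in all; rolls with under 1 N, slides on the bay deck with 4 to 7 N
- bottle: The open bottle: white plastic, 64 mm across, standing in a crate pocket, 148 mm high in all with its bare spout. Origin: centre of its underside, 5 mm above the crate's underside; z up
- collar (a point): Centre of the open bottle's flat collar (48 mm across), 120 mm above its underside: the cap's skirt sits on this level when fully home. From it rises the spout, 21 mm across, with a round snap bead 32 mm across 12 mm above the collar, cone-shaped on top
- spout_tip (a point): Tip of the open spout, tapered to 17 mm, 28 mm above the collar. A cap pushed straight down over it meets the bead with its mouth about 13 mm above the collar; resistance grows to about 7 to 10 N with the mouth about 8 mm up, then drops at once (the click) and the cap runs almost freely down to the collar, where it stops hard
- capped_bottle: The other bottle in the crate, the same bottle with a cap already on (160 mm high): leave it in its pocket
- cap: The loose cap: grey ribbed plastic, round, 44 mm outside, 40 mm high, flat closed top, standing mouth down on the counter. Origin: centre of the mouth (lower edge of the skirt), z up. Bore 37 mm, 31 mm deep, with four sprung tabs 6 mm above the mouth that reach in to 26 mm across. 32 g
- dosing_cup: Loose round dosing cup, mouth up, 62 mm across the mouth, 30 mm high; a bystander on the counter near the cap (the two may have changed places). Origin: centre of its underside
- measuring_jug: Bystander: light plastic mug, 84 mm across, 95 mm high, on the counter left of the track. Origin: centre of its underside
- spray_can: Bystander: aluminium can, 54 mm across, 170 mm high, beyond the bay. Origin: centre of its underside
- soap_carton: Bystander: cardboard carton 55 x 95 x 35 mm, lying beyond the track. Origin: centre of its underside
- scrub_brush: Bystander: wooden scrubbing brush 140 x 44 x 40 mm, bristles down, beyond the track
- stain_jar: Bystander: white jar with grey lid, 68 mm across, 85 mm high, on the counter right of the cap. Origin: centre of its underside
- screwdriver: Bystander: screwdriver lying on the counter at the left

How it is judged (in metres and radians):
On the way, in this order (a step that is already met when the one before it is completed fails the run):
1. the crate stands in the bay against the end stop, both bottles upright in it (y of crate in the frame of bay_home above -0.008 m and z of crate in the frame of bay_home below 0.006 m and linear speed of crate below 0.02 m/s and angle between each of bottle, capped_bottle's own z axis and vertical below 0.1 rad), for 0.2 s.
2. the cap has clicked past the bead and sits on the collar (z of cap in the frame of collar below 0.003 m and horizontal distance between cap and collar below 0.004 m and angle between cap's own z axis and vertical below 0.1 rad), for 0.2 s.
At the end, for the whole second after the job is handed in: Crate on the bay deck within 10 mm of the end stop, both bottles upright in it; cap straight on the open bottle, within 3 mm of the collar and 4 mm of centre, the fingers still on it and pressing it onto the bottle with over 3 N, at rest (y of crate in the frame of bay_home above -0.01 m and z of crate in the frame of bay_home below 0.006 m and angle between crate's own z axis and vertical below 0.06 rad and angle between each of bottle, capped_bottle's own z axis and vertical below 0.08 rad and z of each of bottle, capped_bottle in the frame of crate below 0.01 m and z of cap in the frame of collar between -0.004 and 0.003 m and horizontal distance between cap and collar below 0.004 m and angle between the z axis of cap and the z axis of bottle, either way round below 0.08 rad and contact force between cap and bottle above 3 N and contact force between the fingers and cap above 3 N and linear speed of cap below 0.02 m/s); the arm keeps its last pose, push and grip.
It fails at once if a bystander on the counter was moved more than 30 mm (distance of any of dosing_cup, measuring_jug, spray_can, soap_carton, scrub_brush, stain_jar, screwdriver from where it was at the start of the episode above 0.03 m).
It fails at once if the crate or a bottle tipped over or was lifted out (angle between any of crate, bottle, capped_bottle's own z axis and vertical above 0.35 rad or z of any of bottle, capped_bottle in the frame of crate above 0.05 m).
It also fails if it takes over 66 s, if anything falls off the work surface, if the arm or the gripper's body presses on something with over 40 N, if the wrist force passes 120 N, or if a joint passes its speed limit or range.

## Working session

There is one attempt and no reset: what is moved stays moved. The work goes in short steps, Python scripts to look and compute and a tool call to move; the robot and the scene stay as the last step left them, time stands still between calls to the robot, and variables do not carry over. Pictures are saved under pics/ and viewed, at most 10 in all, crops included, and the job is handed in when it is done.

Besides the shell and the picture viewer there is one more tool, called after "Request:" as name([rows], argument=value, ...), one row to a line, values as JSON. apply_moves: Moves the arm, as the interface text tells. Its arguments: {"type":"object","properties":{"deltas":{"type":"array","items":{"type":"array","items":{"type":"number"}}},"gripper":{"type":"number"},"newtons":{"type":"number"}},"required":["deltas"]}

```bash
ls; mkdir -p pics; python3 - <<'E'
from cell import env,get_image,camera_params
import cv2
for n in("scene","top"):
    cv2.imwrite(f"pics/{n}0.png",get_image(n)); print(n,camera_params(n))
print(env.get_obs())
E
```

```text
pics
scene {'fx': 392.77040110181855, 'fy': 392.77040110181855, 'cx': 282.17111224414975, 'cy': 206.59493581455797, 'eye': array([1111.40193104, -685.78622749,  952.6437384 ]), 'attitude': array([0.86580899, 0.38285534, 0.12877109, 0.29532116])}
top {'fx': 493.70141171624795, 'fy': 493.70141171624795, 'cx': 280.3037339348219, 'cy': 209.3517367941823, 'eye': array([ 345.87442985,  -12.30886834, 1517.52030354]), 'attitude': array([ 0.71089154,  0.0673715 , -0.05791392, -0.69766775])}
{'clock': 0.1, 'joint_positions': array([ 1.2384133 ,  0.43513195,  0.02498986,  1.57401425, -0.01162945,
        1.13401577, -0.07513047]), 'joint_velocities': array([-0.0005319 , -0.00054056,  0.0004824 , -0.00273739,  0.00071629,
       -0.00074365,  0.00087235]), 'joint_efforts': array([ 2.58288237e-03, -6.71750450e+01,  1.02794353e+00, -3.16903210e+01,
        1.58087461e-02,  7.30178406e-03, -1.72707007e-05]), 'tool_pos': array([ 142.19671063, -608.13331696,  230.61475494]), 'eef_rot': array([-6.98942046e-04,  9.93414264e-01,  1.14575713e-01, -1.35649799e-04]), 'ft_force': array([ 0.79697482,  0.35575749, -0.12360493]), 'torque': array([0.06945291, 0.03010041, 0.0220143 ]), 'grip_force': 0.0, 'finger_gap': 85.34302734195353}
```

View pics/scene0.png

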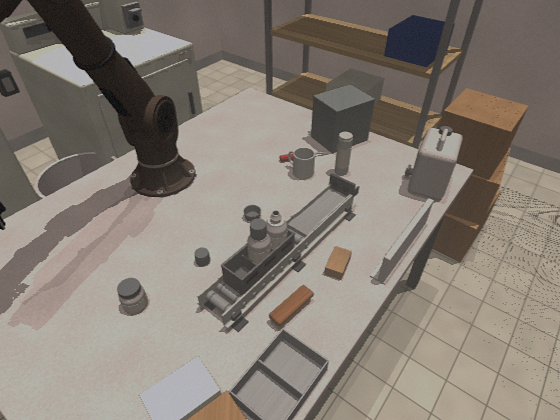

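View pics/top0.png

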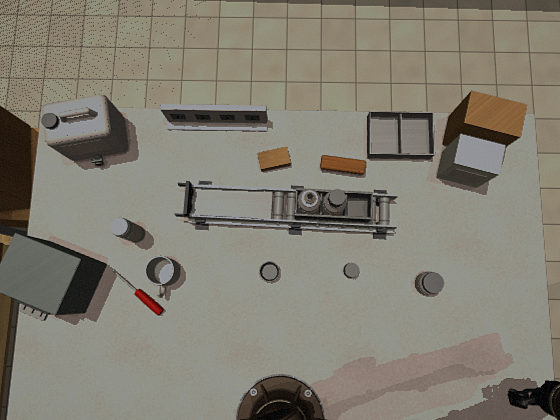

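The scene view shows the open bottle (276,215) in the leading pocket and the capped one (259,232) in the middle. In the top view the cap is at (351,270), the dosing cup at (269,271) and the end stop at about (187,200). I'll zoom in for precise pixels.

```bash
cat > h.py <<'E'
import numpy as np, cv2
from scipy.spatial.transform import Rotation as R
from cell import env,get_image,camera_params
def cam(n):
    p=camera_params(n); return p,R.from_quat(p['attitude'],scalar_first=True)
def px2w(n,u,v,z):
    p,r=cam(n); d=r.apply([(u-p['cx'])/p['fx'],-(v-p['cy'])/p['fy'],-1]); e=np.array(p['eye'])
    return e+d*(z-e[2])/d[2]
def w2px(n,P):
    p,r=cam(n); c=r.inv().apply(np.atleast_2d(P)-p['eye']); return np.c_[p['cx']-p['fx']*c[:,0]/c[:,2],p['cy']+p['fy']*c[:,1]/c[:,2]]
def tri(ps): # [(cam,u,v)..] least squares point
    A=np.zeros((3,3));b=np.zeros(3)
    for n,u,v in ps:
        p,r=cam(n);e=np.array(p['eye']);d=px2w(n,u,v,0)-e;d/=np.linalg.norm(d);M=np.eye(3)-np.outer(d,d);A+=M;b+=M@e
    return np.linalg.solve(A,b)
def crop(n,src,x0,y0,x1,y1,k,out):
    im=src[y0:y1,x0:x1]; im=cv2.resize(im,None,fx=k,fy=k,interpolation=cv2.INTER_CUBIC)
    for x in range((x0+9)//10*10,x1,10): cv2.line(im,((x-x0)*k,0),((x-x0)*k,4 if x%50 else 12),(0,255,255),1)
    for y in range((y0+9)//10*10,y1,10): cv2.line(im,(0,(y-y0)*k),(4 if y%50 else 12,(y-y0)*k),(0,255,255),1)
    cv2.imwrite(out,im)
E
python3 - <<'E'
from h import *
crop('top',cv2.imread('pics/top0.png'),170,170,410,290,3,'pics/c1.png')
crop('scene',cv2.imread('pics/scene0.png'),185,170,365,330,4,'pics/c2.png')
for n,u,v,z in[('top',351,270,40),('top',310,200,212),('top',337,198,224),('top',269,271,30),('top',187,200,116)]: print(px2w(n,u,v,z).round(1))
E
```

```text
[ 431.4 -203.4   40. ]
[606.8 -71.9 212. ]
[ 611.1 -143.3  224. ]
[424.3  40.5  30. ]
[619.8 280.2 116. ]
```

View pics/c1.png

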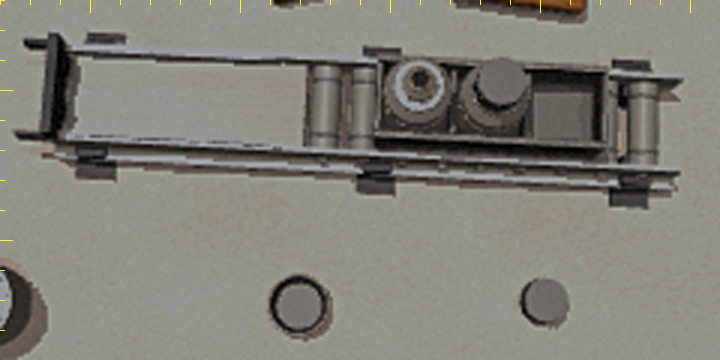

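View pics/c2.png

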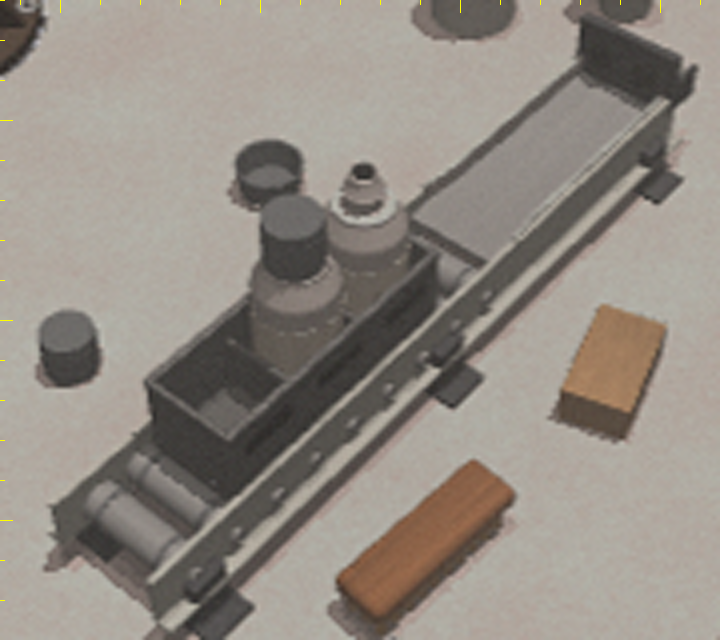

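```bash
python3 - <<'E'
from h import *
a=lambda X,Y:('top',170+X/3-.33,170+Y/3-.33)
b=lambda X,Y:('scene',185+X/4-.37,170+Y/4-.37)
for k,p,q in[('spout',(419,83),(364,170)),('capped',(501,83),(293,220)),('cap',(545,301),(68,332)),('cup rim',(299,305),(269,160)),('crate corner near robot',(603,150),(151,383)),('crate corner far',(605,72),(234,436)),('stop top corner far +?',(52,35),(687,67)),('stop near',(45,135),(584,16))]:
    print(k,tri([a(*p),b(*q)]).round(1))
for p in[(97,172),(376,186),(629,197),(105,38),(382,50),(630,66)]: print('foot',px2w(*a(*p),3).round(1))
for k,p,z in[('spout',(419,83),212),('capped',(501,83),224),('cap',(545,301),40),('cornN',(603,150),130),('cornF',(605,72),130)]: print(k,px2w(*a(*p),z).round(1))
for k,p,z in[('spout',(364,170),212),('capped',(293,220),224),('cap',(68,332),40),('cornN',(151,383),130),('cornF',(234,436),130)]: print(k,px2w(*b(*p),z).round(1))
print(env.get_obs()['clock'])
E
```

```text
spout [615.4 -69.2 210.4]
capped [ 614.4 -142.5  219.1]
cap [ 432.  -204.6   35.2]
cup rim [423.7  39.9  31.4]
crate corner near robot [ 572.  -248.3  121.3]
crate corner far [ 647.6 -249.9  125.5]
stop top corner far +? [680.7 287.7 102.9]
stop near [578.6 286.9 110.3]
foot [557.3 252.6   3. ]
foot [548.  -36.1   3. ]
foot [ 541.3 -295.9    3. ]
foot [699.5 251.    3. ]
foot [691.6 -40.3   3. ]
foot [ 679.  -299.1    3. ]
spout [614.1 -70.1 212. ]
capped [ 612.9 -142.5  224. ]
cap [ 431.4 -204.4   40. ]
cornN [ 569.3 -248.3  130. ]
cornF [ 644.8 -251.1  130. ]
spout [617.2 -69.5 212. ]
capped [ 618.1 -145.6  224. ]
cap [ 435.9 -206.7   40. ]
cornN [ 578.9 -251.4  130. ]
cornF [ 651.9 -250.2  130. ]
0.1
```

The measured points agree with the given sizes to within about 5 mm: crate trailing face at y≈-250, track direction ≈(0.033,1), cap at (432,-205). Next I shut the gripper and go behind the crate with the closing line across the track.

Request:
apply_moves([
  [46.7,30.9,-3,0,0,1.307],
  [46.7,30.9,-3,0,0,1.307],
  [46.7,30.9,-3,0,0,1.307],
  [46.7,30.9,-3,0,0,1.307],
  [46.7,30.9,-3,0,0,1.307],
  [46.7,30.9,-3,0,0,1.307],
  [46.7,30.9,-3,0,0,1.307],
  [46.7,30.9,-3,0,0,1.307],
  [46.7,30.9,-3,0,0,1.307],
  [46.7,30.9,-3,0,0,1.307],
  [46.7,30.9,-3,0,0,1.307],
  [46.7,30.9,-3,0,0,1.307],
], gripper=0, newtons=40)

```text
clock: 1.3
tool_pos: [613.9, -292.8, 200.3]
eef_rot: [-0.001, 0.716, 0.698, 0.002]
ft_force: [0.6, -0.6, 0.3]
finger_gap: 0.0
grip_force: 0.0
```

Request:
apply_moves([
  [0,0,-4],
  [0,0,-8],
  [0,0,-11],
  [0,0,-11],
  [0,0,-11],
])

```text
validation failed for argument at $.de...
```

Request:
apply_moves([
  [0,0,-4,0,0,0],
  [0,0,-8,0,0,0],
  [0,0,-11,0,0,0],
  [0,0,-11,0,0,0],
  [0,0,-11,0,0,0],
])

```text
clock: 1.8
tool_pos: [609.1, -299.7, 91.5]
eef_rot: [-0.0, 0.719, 0.695, -0.0]
ft_force: [0.3, 0.7, 0.8]
finger_gap: -0.1
grip_force: 0.0
```

Request:
apply_moves([
  [0.05,1.5,0,0,0,0],
  [0.1,3,0,0,0,0],
  [0.1,3.4,0,0,0,0],
  [0.1,3.8,0,0,0,0],
  [0.1,4.3,0,0,0,0],
  [0.2,4.8,0,0,0,0],
  [0.2,5.5,0,0,0,0],
  [0.2,6.2,0,0,0,0],
  [0.2,7,0,0,0,0],
  [0.3,7.8,0,0,0,0],
  [0.3,8.6,0,0,0,0],
  [0.3,9.4,0,0,0,0],
])

```text
clock: 3.0
tool_pos: [612.5, -204.8, 91.4]
eef_rot: [0.0, 0.719, 0.695, 0.0]
ft_force: [1.2, -0.8, 0.5]
finger_gap: 0.6
grip_force: 0.6
```

Request:
apply_moves([
  [0.03,0.8,0,0,0,0],
  [0.05,1.6,0,0,0,0],
  [0.1,2.4,0,0,0,0],
  [0.1,3.2,0,0,0,0],
  [0.1,4,0,0,0,0],
  [0.2,4.8,0,0,0,0],
  [0.2,5.6,0,0,0,0],
  [0.2,6.4,0,0,0,0],
  [0.2,7.2,0,0,0,0],
  [0.3,8,0,0,0,0],
  [0.3,8.8,0,0,0,0],
  [0.3,9.6,0,0,0,0],
])

```text
clock: 4.2
tool_pos: [615.5, -108.9, 91.4]
eef_rot: [0.0, 0.719, 0.695, 0.0]
ft_force: [1.1, -0.4, 3.0]
finger_gap: -0.2
grip_force: 0.8
```

```bash
python3 - <<'E'
from h import *
crop('top',get_image('top'),170,150,410,310,3,'pics/c3.png')
E
```

```text
(no output)
```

View pics/c3.png

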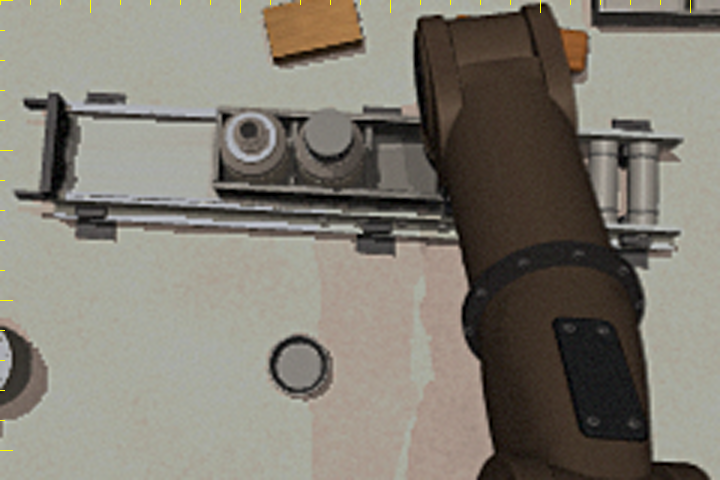

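The crate has moved 151 mm; its leading edge is at crop x=216 and the buffers are at about 70, so roughly 130 mm remain. The push continues.

Request:
apply_moves([
  [0.03,0.8,0,0,0,0],
  [0.05,1.6,0,0,0,0],
  [0.1,2.4,0,0,0,0],
  [0.1,3.2,0,0,0,0],
  [0.1,4,0,0,0,0],
  [0.2,4.8,0,0,0,0],
  [0.2,5.6,0,0,0,0],
  [0.2,6.4,0,0,0,0],
  [0.2,7.2,0,0,0,0],
  [0.3,8,0,0,0,0],
  [0.3,8.8,0,0,0,0],
  [0.3,9.4,0,0,0,0],
])

```text
clock: 5.45
tool_pos: [618.6, -14.5, 91.4]
eef_rot: [0.0, 0.719, 0.695, 0.0]
ft_force: [0.4, -3.5, -1.6]
finger_gap: 0.1
grip_force: 1.7
```

Request:
apply_moves([
  [0.0,0.4,0,0,0,0],
  [0,0.8,0,0,0,0],
  [0,1.2,0,0,0,0],
  [0.1,1.5,0,0,0,0],
  [0.1,1.8,0,0,0,0],
])

```text
clock: 5.95
tool_pos: [619.0, 2.5, 91.3]
eef_rot: [-0.0, 0.719, 0.695, -0.0]
ft_force: [-1.7, -4.3, 2.0]
finger_gap: -0.2
grip_force: 1.9
```

Sliding on the deck at about 4 N, as specified. I'll push on in small steps until the force jumps.

Request:
apply_moves([
  [0,0.3,0,0,0,0],
  [0,0.6,0,0,0,0],
  [0,0.9,0,0,0,0],
  [0.05,1.2,0,0,0,0],
])

```text
clock: 6.35
tool_pos: [619.7, 14.5, 91.0]
eef_rot: [-0.0, 0.719, 0.695, -0.0]
ft_force: [-0.2, -3.8, -1.3]
finger_gap: 0.2
grip_force: 2.0
```

Request:
apply_moves([
  [0,0.2,0,0,0,0],
  [0,0.4,0,0,0,0],
  [0,0.6,0,0,0,0],
])

```text
clock: 6.65
tool_pos: [619.8, 20.5, 91.2]
eef_rot: [-0.0, 0.719, 0.695, -0.0]
ft_force: [0.4, -4.7, -2.5]
finger_gap: -0.4
grip_force: 1.9
```

Request:
apply_moves([
  [0,0.2,0,0,0,0],
  [0,0.4,0,0,0,0],
])

```text
clock: 6.85
tool_pos: [619.8, 24.5, 91.3]
eef_rot: [-0.0, 0.719, 0.695, -0.0]
ft_force: [-0.1, -3.9, -2.8]
finger_gap: -0.0
grip_force: 1.9
```

Request:
apply_moves([
  [0,0.2,0,0,0,0],
  [0,0.4,0,0,0,0],
])

```text
clock: 7.05
tool_pos: [619.9, 28.5, 91.4]
eef_rot: [0.0, 0.719, 0.695, 0.0]
ft_force: [0.0, -4.2, -2.6]
finger_gap: -0.2
grip_force: 2.0
```

```bash
python3 - <<'E'
from h import *
im=get_image('scene');crop('scene',im,240,150,390,290,4,'pics/c4.png')
crop('top',get_image('top'),170,150,410,310,3,'pics/c5.png')
E
```

```text
(no output)
```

View pics/c5.png

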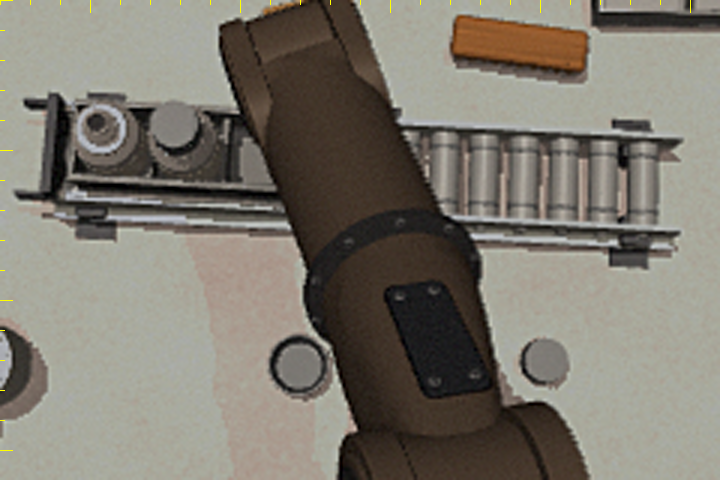

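The crate's leading edge is at crop x≈65, just short of the stop. I'll keep creeping.

Request:
apply_moves([
  [0,0.2,0,0,0,0],
  [0,0.4,0,0,0,0],
])

```text
clock: 7.35
tool_pos: [620.0, 32.1, 91.4]
eef_rot: [0.0, 0.719, 0.695, -0.0]
ft_force: [-0.1, -4.1, -1.4]
finger_gap: 0.0
grip_force: 2.4
```

Request:
apply_moves([
  [0,0.2,0,0,0,0],
  [0,0.4,0,0,0,0],
])

```text
clock: 7.55
tool_pos: [620.0, 36.4, 91.4]
eef_rot: [0.0, 0.719, 0.695, 0.0]
ft_force: [-0.1, -4.4, -0.1]
finger_gap: -0.2
grip_force: 2.5
```

Request:
apply_moves([
  [0,0.15,0,0,0,0],
  [0,0.3,0,0,0,0],
])

```text
clock: 7.75
tool_pos: [619.9, 39.4, 91.4]
eef_rot: [0.0, 0.719, 0.695, 0.0]
ft_force: [-0.5, -6.3, -0.2]
finger_gap: 0.1
grip_force: 2.6
```

Request:
apply_moves([
  [0,0.15,0,0,0,0],
  [0,0.3,0,0,0,0],
])

```text
clock: 7.95
tool_pos: [619.9, 41.4, 91.4]
eef_rot: [0.001, 0.719, 0.695, -0.0]
ft_force: [-1.0, -10.0, 1.6]
finger_gap: -0.3
grip_force: 5.4
```

Request:
apply_moves([
  [0,0.15,0,0,0,0],
  [0,0.2,0,0,0,0],
  [0,0.2,0,0,0,0],
  [0,0.2,0,0,0,0],
])

```text
clock: 8.35
tool_pos: [620.0, 41.4, 91.5]
eef_rot: [0.001, 0.72, 0.694, -0.001]
ft_force: [-2.0, -10.8, 1.7]
finger_gap: 0.0
grip_force: 6.2
```

Stalled at about 10.8 N. I'll push a little harder to confirm this is the stop and not friction.

Request:
apply_moves([
  [0,0.15,0,0,0,0],
  [0,0.3,0,0,0,0],
  [0,0.45,0,0,0,0],
  [0,0.45,0,0,0,0],
])

```text
clock: 8.75
tool_pos: [619.9, 41.4, 91.5]
eef_rot: [0.003, 0.721, 0.693, -0.003]
ft_force: [-1.9, -22.6, 5.3]
finger_gap: -0.3
grip_force: 11.7
```

The stop is confirmed: 22 N with no motion. Now I back off, lift, and move above the cap.

Request:
apply_moves([
  [0,-0.5,0,0,0,0],
  [0,-1.5,0,0,0,0],
  [0,-3.5,0,0,0,0],
  [0,-4,2,0,0,0],
  [0,-4,6,0,0,0],
  [0,-4,10,0,0,0],
  [0,-6,13,0,0,0],
  [-2,-10,14,0,0,0],
  [-6,-14,14,0,0,0],
  [-10,-18,14,0,0,0],
  [-14,-21,14,0,0,0],
  [-18.7,-25.4,12,0,0,0],
], gripper=1)

```text
clock: 9.95
tool_pos: [454.2, -185.6, 220.2]
eef_rot: [0.002, 0.718, 0.696, 0.001]
ft_force: [2.0, -1.5, 0.4]
finger_gap: 85.6
grip_force: 0.0
```

Request:
apply_moves([
  [0,0,0,0,0,0],
  [0,0,0,0,0,0],
  [0,0,0,0,0,0],
])

```text
clock: 10.25
tool_pos: [455.7, -184.1, 219.4]
eef_rot: [0.0, 0.718, 0.696, 0.001]
ft_force: [0.7, 0.8, 1.4]
finger_gap: 85.2
grip_force: 0.0
```

```bash
python3 - <<'E'
from h import *
crop('top',get_image('top'),170,150,290,250,6,'pics/c6.png')
crop('scene',get_image('scene'),255,145,385,255,6,'pics/c7.png')
o=env.get_obs();print(o['clock'],o['tool_pos'],o['finger_gap'],o['eef_rot'])
E
```

```text
10.35 [ 455.71798081 -184.03640132  219.11406563] 85.43659893773889 [2.21717213e-04 7.18047290e-01 6.95993929e-01 7.00070237e-04]
```

View pics/c6.png

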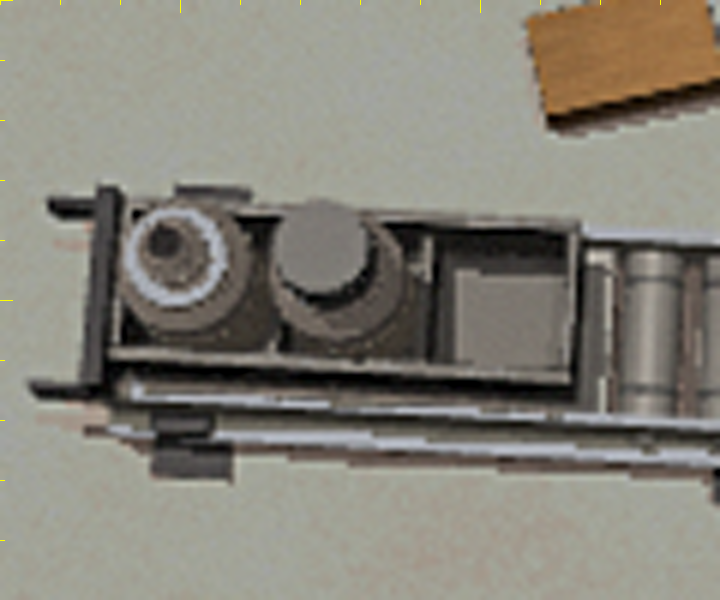

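View pics/c7.png

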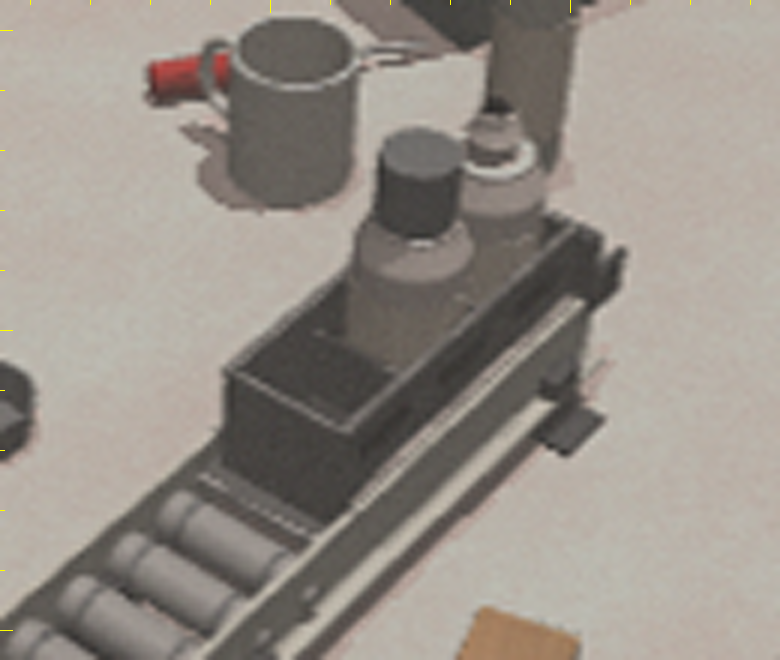

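Crate fully against the end stop, bottles upright. Spout tip at (163,238) in the top crop and (496,105) in the scene crop; the collar ring is at (172,256) in the top crop.

```bash
python3 - <<'E'
from h import *
a=lambda X,Y:('top',170+(X+.5)/6-.5,150+(Y+.5)/6-.5)
b=lambda X,Y:('scene',255+(X+.5)/6-.5,145+(Y+.5)/6-.5)
for k,p,q,z in[('tip',(163,238),(496,105),212),('collar',(172,256),(497,157),184),('cappedtop',(323,248),(421,153),224)]:
    print(k,tri([a(*p),b(*q)]).round(1),px2w(*a(*p),z).round(1),px2w(*b(*q),z).round(1))
E
```

```text
tip [629.8 234.1 213.7] [631.2 235.2 212. ] [628.  234.9 212. ]
collar [630.6 237.5 176.9] [628.9 236.  184. ] [635.2 229.4 184. ]
cappedtop [626.1 161.7 222.6] [625.2 161.  224. ] [627.5 160.8 224. ]
```

Request:
apply_moves([
  [-2.3,-2.1,-4,0,0,0],
  [-2.3,-2.1,-8,0,0,0],
  [-2.3,-2.1,-12,0,0,0],
  [-2.3,-2.1,-15,0,0,0],
  [-2.3,-2.1,-17.5,0,0,0],
  [-2.3,-2.1,-19.5,0,0,0],
  [-2.3,-2.1,-21,0,0,0],
  [-2.3,-2.1,-21,0,0,0],
  [-2.3,-2.1,-21,0,0,0],
])

```text
clock: 11.25
tool_pos: [432.1, -205.8, 8.9]
eef_rot: [-0.0, 0.718, 0.696, 0.0]
ft_force: [-0.3, 0.1, 0.2]
finger_gap: 85.4
grip_force: 0.0
```

Request:
apply_moves([
  [0,0,0,0,0,0],
  [0,0,0,0,0,0],
  [0,0,0,0,0,0],
  [0,0,0,0,0,0],
  [0,0,0,0,0,0],
  [0,0,0,0,0,0],
  [0,0,0,0,0,0],
  [0,0,0,0,0,0],
], gripper=0, newtons=50)

```text
clock: 12.05
tool_pos: [431.8, -206.8, 9.9]
eef_rot: [0.001, 0.719, 0.695, 0.0]
ft_force: [-1.9, 1.7, 10.1]
finger_gap: 43.4
grip_force: 49.5
```

Cap gripped (43.4 mm). Lifting.

Request:
apply_moves([
  [0,0,1,0,0,0],
  [0,0,4,0,0,0],
  [0,0,8,0,0,0],
  [0,0,12,0,0,0],
  [0,0,16,0,0,0],
  [0,0,20,0,0,0],
  [0,0,24,0,0,0],
  [0,0,25.5,0,0,0],
  [1,2,25.5,0,0,0],
  [2,5,25.5,0,0,0],
  [3.5,8,25.5,0,0,0],
  [5,11,25.5,0,0,0],
])

```text
clock: 13.25
tool_pos: [481.2, -95.5, 264.7]
eef_rot: [0.0, 0.719, 0.695, 0.0]
ft_force: [0.1, -0.6, -0.2]
finger_gap: 43.2
grip_force: 51.1
```

Request:
apply_moves([
  [1.5,3,0,0,0,0],
  [3,6.5,0,0,0,0],
  [4.5,10,0,0,0,0],
  [6,13.5,0,0,0,0],
  [8,17,0,0,0,0],
  [9.5,20.5,0,0,0,0],
  [11,24,0,0,0,0],
  [12.5,27.5,0,0,0,0],
  [13.7,30.5,0,0,0,0],
  [14.7,33,0,0,0,0],
  [14.7,33,0,0,0,0],
  [14.7,33,0,0,0,0],
])

```text
clock: 14.45
tool_pos: [627.8, 233.6, 264.0]
eef_rot: [-0.0, 0.719, 0.695, -0.0]
ft_force: [0.4, 0.0, 0.3]
finger_gap: 43.1
grip_force: 51.1
```

```bash
python3 - <<'E'
from h import *
crop('scene',get_image('scene'),265,110,385,210,6,'pics/c8.png')
o=env.get_obs();print(o['clock'],o['tool_pos'],o['finger_gap'],o['eef_rot'],o['ft_force'])
E
```

```text
14.5 [628.01660929 232.51972512 264.1071046 ] 43.31203074197819 [ 2.22936239e-04  7.19172258e-01  6.94831723e-01 -3.01077165e-04] [ 0.22207442 -0.02109159 -0.00194551]
```

View pics/c8.png

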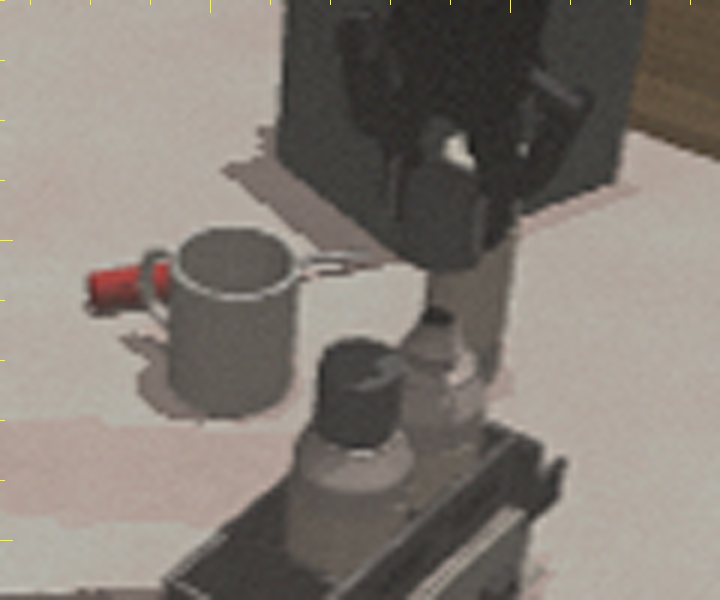

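```bash
python3 - <<'E'
from h import *
t=np.linspace(0,2*np.pi,73)
f=lambda P:((w2px('scene',P)-[265,110]+.5)*6-.5).round(0)
for z in(254.2,294.2):
    c=f(np.c_[628+22*np.cos(t),233+22*np.sin(t),z+0*t]);print(z,c.min(0),c.max(0),f([628,233,z]))
print(f([[629.3,234.8,212],[628,233,212],[625.5,161,224]]))
E
```

```text
254.2 [400. 227.] [485. 275.] [[442. 251.]]
294.2 [406. 162.] [493. 209.] [[450. 185.]]
[[438. 316.]
 [434. 317.]
 [358. 361.]]
```

The cap sits on the tool axis, within a millimetre of prediction (front edge of the mouth at crop (450,272)), and the spout tip is at (437,316). I'll align and lower to just above the bead.

Request:
apply_moves([
  [0.1,0.2,0,0,0,0],
  [0.1,0.2,-1.5,0,0,0],
  [0.1,0.2,-3,0,0,0],
  [0.1,0.2,-3.8,0,0,0],
  [0.1,0.2,-4.2,0,0,0],
  [0.1,0.2,-4.6,0,0,0],
  [0.1,0.2,-5,0,0,0],
  [0.1,0.2,-5.2,0,0,0],
])

```text
clock: 15.3
tool_pos: [629.3, 235.5, 211.6]
eef_rot: [0.0, 0.719, 0.695, 0.0]
ft_force: [-0.0, -0.2, -0.4]
finger_gap: 42.8
grip_force: 51.1
```

Request:
apply_moves([
  [0,0,-0.15,0,0,0],
  [0,0,-0.3,0,0,0],
  [0,0,-0.45,0,0,0],
  [0,0,-0.55,0,0,0],
])

```text
clock: 15.7
tool_pos: [629.5, 235.3, 206.5]
eef_rot: [0.0, 0.719, 0.695, 0.0]
ft_force: [0.5, -1.6, 0.7]
finger_gap: 43.1
grip_force: 51.1
```

Request:
apply_moves([
  [0,0,-0.1,0,0,0],
  [0,0,-0.2,0,0,0],
  [0,0,-0.3,0,0,0],
])

```text
clock: 16.0
tool_pos: [629.7, 235.4, 203.8]
eef_rot: [0.0, 0.719, 0.695, 0.0]
ft_force: [0.7, -1.9, 6.6]
finger_gap: 43.3
grip_force: 51.7
```

Request:
apply_moves([
  [0,-0.05,-0.1,0,0,0],
  [0,-0.05,-0.2,0,0,0],
  [0,-0.05,-0.3,0,0,0],
])

```text
clock: 16.3
tool_pos: [630.0, 235.0, 201.2]
eef_rot: [0.001, 0.719, 0.695, 0.001]
ft_force: [0.6, -1.0, 5.4]
finger_gap: 42.9
grip_force: 51.6
```

Request:
apply_moves([
  [0,0,-0.1,0,0,0],
  [0,0,-0.2,0,0,0],
  [0,0,-0.3,0,0,0],
])

```text
clock: 16.6
tool_pos: [628.6, 234.9, 196.4]
eef_rot: [-0.0, 0.719, 0.695, -0.001]
ft_force: [0.3, 0.0, -1.6]
finger_gap: 43.3
grip_force: 51.8
```

Clicked (the force dropped). Now down to the collar, at TCP ≈194.

Request:
apply_moves([
  [0,0,-0.1,0,0,0],
  [0,0,-0.2,0,0,0],
  [0,0,-0.3,0,0,0],
  [0,0,-0.3,0,0,0],
])

```text
clock: 17.0
tool_pos: [629.2, 235.1, 194.3]
eef_rot: [-0.0, 0.719, 0.695, 0.0]
ft_force: [0.6, 0.3, -0.3]
finger_gap: 43.2
grip_force: 51.9
```

Request:
apply_moves([
  [0,0,-0.1,0,0,0],
  [0,0,-0.2,0,0,0],
  [0,0,-0.3,0,0,0],
  [0,0,-0.3,0,0,0],
])

```text
clock: 17.4
tool_pos: [629.7, 235.5, 194.0]
eef_rot: [0.001, 0.719, 0.695, 0.001]
ft_force: [-4.9, -2.4, 15.6]
finger_gap: 43.3
grip_force: 53.6
```

Hard stop at TCP 194.0, as predicted (193.9). I'll hold, then check that it's steady.

Request:
apply_moves([
  [0,0,0,0,0,0],
  [0,0,0,0,0,0],
  [0,0,0,0,0,0],
  [0,0,0,0,0,0],
  [0,0,0,0,0,0],
  [0,0,0,0,0,0],
])

```text
clock: 18.0
tool_pos: [629.7, 235.5, 194.0]
eef_rot: [0.001, 0.719, 0.695, 0.001]
ft_force: [-4.2, -1.3, 14.6]
finger_gap: 42.8
grip_force: 53.6
```

```bash
python3 - <<'E'
from h import *
crop('scene',get_image('scene'),250,110,390,230,5,'pics/c9.png')
E
```

```text
(no output)
```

View pics/c9.png

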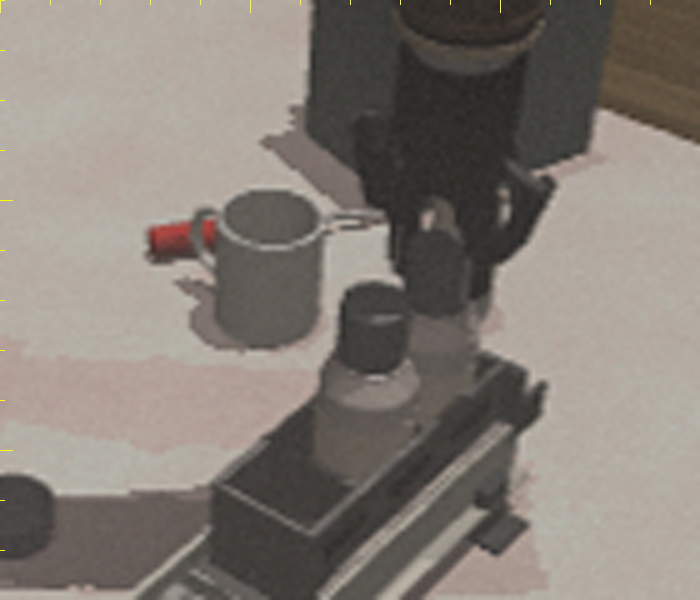

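The cap sits upright on the open bottle at crop (437,275), with the fingers still holding it. The crate is at the stop and the bottles are upright, so I'm handing in.

```bash
python3 -c "
from cell import env
print(env.job_done())"
```

```text
the job is handed in; nothing more can be done
None
```

The job is handed in, no verdict returned: the crate is against the end stop, and the cap clicked on and is held on the collar with about 15 N, with 18 s of the 66 s used.

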